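# Sort the mill balls with the slotted scoop

## Task

Use the orange-handled wire scoop to scoop both large white grinding balls out of the grey tray, letting the small worn brown ones fall through the wires and stay in the tray, then tip the white balls into the blue dish (not the yellow one). Afterwards stand the scoop upright on its base, on the clear bench or back in the tray, and let go. Do not touch any of the balls with the fingers.

Things in the scene. Friction and masses are not known exactly. Their poses are not given: they have to be found in the camera images.
- scoop: Orange-handled wire scoop, 160 g. Origin: centre of its underside, z up; open nose at its -x, back at +x. Four 4 mm wires along x lie flat from x -50 to +46 mm at y -39, -13, 13, 39 mm (22 mm slots), then turn up the back. Back plate at x 46 mm, 22 to 52 mm high. Side plates 34 mm high (front 30 mm: 12 mm); overall width 100 mm. Starts on the tray floor at the tray's +x end, nose to tray -x, 4 mm play per side.
- scoop_handle (a point): Centre of the scoop's handle, at (8, 0, 105) mm in the scoop's frame, axes as the scoop's. A level bar over the basket: 84 mm along x (-34 to +50), 22 mm wide along y, 24 mm high. Grip it from above across its width. The balance point lies below it within 25 mm along x, empty or loaded.
- scoop_nose (a point): Midpoint of the scoop's front edge, at (-50, 0, 0) mm in the scoop's frame. A white ball sits in a slot on two wires and rolls freely along it: raise the nose about 15 degrees before lifting and while carrying; lower the nose 25 to 30 degrees to pour over it.
- tray: Grey open tray, fixed: 240 mm along x, 118 mm along y, 35 mm high, walls and floor 5 mm. Origin: centre of its underside, z up. The scoop starts at its +x end (far from the robot), the balls lie between the nose and the -x end. Pushed along the floor to the -x end wall, the wires run under the white balls.
- ball_a: White glazed-ceramic grinding ball, 36 mm diameter, about 85 g: a keeper. Starts on the tray floor ahead of the scoop. Origin at its centre.
- ball_b: White glazed-ceramic grinding ball, 36 mm diameter, about 85 g: a keeper. Starts on the tray floor ahead of the scoop. Origin at its centre.
- worn_a: Worn-down brown grinding ball, 18 mm diameter, about 11 g: undersized. Starts on the tray floor ahead of the scoop, mixed with the keepers; it fits between the scoop's wires and under its back plate. Origin at its centre.
- worn_b: Worn-down brown grinding ball, 18 mm diameter, about 11 g: undersized. Starts on the tray floor ahead of the scoop, mixed with the keepers; it fits between the scoop's wires and under its back plate. Origin at its centre.
- dish: Blue bowl, loose, 0.7 kg, 160 mm across the rim, 55 mm high, 4 mm wall. Origin: centre of its underside, z up. A yellow bowl of the same size stands across the tray: not to be used. The bench on the robot's side of each bowl is clear: a place 130 mm wide centred 160 mm from the bowl's centre towards world -x is free for standing the scoop.
Not all that is in view belongs to the job. What is shaped like the ball_a but green is not meant. Leave any green look-alike of the scoop alone.

How it is judged:
By the outcome, as a careful person would: the job done as asked, in the order asked, and still so for the second after the job is handed in, with the robot touching nothing.
It also fails if it takes over 64 s, if anything falls off the work surface, if the arm or the gripper's body presses on something with over 40 N, if the wrist force passes 120 N, or if a joint passes its speed limit or range.

## Robot

A 7-joint arm with a two-finger parallel gripper is mounted at the origin on the work surface. World frame = base frame: x ahead of the robot, y to its left, z up, the work surface at z = 0. Lengths are in m, angles in rad, forces in N, time in s.
With the tool pointing down it reaches from about 0.425 to 0.925 m from the base axis. Payload 6.8 kg.
Tool frame: the origin (TCP) lies midway between the tips of the shut fingers; the grasp point (between the pads) lies 19 mm behind it (grip_point_offset is the distance from the TCP to the grasp point, in m); y points along the fingers, x is the direction in which the jaws open and shut, and the axes are right-handed (so a half turn about y gives the same grasp; the last joint's range is limited). The gripper opens to 85 mm and grips with 20 to 120 N. Pads are 22 mm wide; open, the fingers measure 114 mm over their backs; the gripper's body (76 mm by 85 mm) begins 54 mm behind the grasp point. The pads swing forward as they close: fully open they stand 13 mm farther back than shut.
Start: joints at [-0.108, 0.477, 0.022, 1.555, -0.011, 1.109, -0.083], TCP at [0.675, 0, 0.231] pointing down, gripper open.
Joint ranges: [-2.96, 2.96], [-0.34, 2.1], [-1.41, 1.46], [0.24, 2.44], [-1.37, 4.51], [0.17, 1.92], [-2.96, 2.96]. Speed limits (rad/s): [2.39, 2.39, 3.14, 3.14, 3.14, 3.14, 3.14].

## Interface

Orientations are given as a unit quaternion [w, x, y, z].
In Python, from station import get_obs, read_camera, hand_in, grip_point_offset gives the robot as it stands.
- The arm moves only by the tool play_rows, never from a script. Its argument "increments" is a list of rows, each a list of 2 entries, a list of its own where there are three numbers: the shift along the tool's x, y, z in m, then the turn, a rotation vector about the tool's x, y, z in degrees. In form: [[[tx, ty, tz], [ax, ay, az]], ...]. A call has 1 to 20 rows; each row shifts and turns the commanded pose from where the row before left it, along the tool's axes as they then stand; what a row does not reach is not made up. A row lasts 1/12 s, in which the tool goes at most 41.7 mm and 7.16 degrees, less where a joint would pass 70% of its speed; a pose out of reach is approached as far as the arm can. A call with a gripper value outside its range is refused whole. "gripper" is the finger opening in m, from 0 to 0.0854, set as the call begins (left out, the last holds). The fingers move at their own pace and stop on an object; "grip_force" is the grip in N (left out, the last holds). Time passes only in rows, so rows that do not move let the fingers close. It gives the time, the measured TCP pose, the force and the opening at its end, in the units of the state.
- get_obs(): the state, without advancing time (a new reading comes with each control period).
- read_camera(name): name is "scene" or "side" or "wrist"; returns a dict with "color" (384x512x3 uint8, red, green, blue), "range_z" (384x512 float32, m along the optical axis (not along the pixel's ray), 0 where there is no reading), "intrinsics" (3x3 intrinsics, pixels), "R" (3x3) and "t" (3): a world point X has camera coordinates R X + t; the wrist camera has in their place "hand_eye" (4x4, takes a point from camera to tool coordinates, whose origin is the TCP and whose axes are the tool frame's). Camera axes: x right, y down, z forward; pixel columns grow to the right and rows downward; lengths in m; the calibration is good to about 2 mm. A picture is of the moment at which its call begins: read the wrist's pose just before it.
- hand_in(): hands the job in, once; it reports no verdict.
The state is a dict: "t": time; "q": joint angles; "joint_vel": joint speeds; "joint_torque": joint torques, N m; "eef_pos": TCP position; "tool_rot": TCP orientation; "contact_force": force on the tool from outside, world axes, zero at the start; "torque": the same for the moment, N m; "gripper_width": opening from 0.0 (shut) to 1.0 (fully open).
Only numpy, scipy, OpenCV 4.12 (cv2) and the standard library are available. Lean on these libraries where they do the work, as an engineer would, in place of code of your own. Each camera call takes 0.05 s, during which the arm holds its last target. There are 200 camera calls.

## Working session

There is one attempt and no reset: what is moved stays moved. The work goes in short steps, Python scripts to look and compute and a tool call to move; the robot and the scene stay as the last step left them, time stands still between calls to the robot, and variables do not carry over. Pictures are saved under pics/ and viewed, about 8 in all and at most 12, crops included, and the job is handed in when it is done.

Besides the shell and the picture viewer there is one more tool, called after ">>>" as a command line: name --argument value ..., lists and objects as JSON in quotes. play_rows: Moves the arm, as the interface text tells. Its arguments: {"type":"object","properties":{"increments":{"type":"array","items":{"type":"array"}},"gripper":{"type":"number"},"grip_force":{"type":"number"}},"required":["increments"]}

```bash
mkdir -p pics; ls
python3 - <<'E'
from station import get_obs, read_camera, grip_point_offset
import cv2, numpy as np, pickle
o=get_obs(); print(o, grip_point_offset)
d={}
for n in ("scene","side","wrist"):
    c=read_camera(n); d[n]=c
    print(n,c["intrinsics"].tolist(),[c[k].round(3).tolist() for k in("R","t","hand_eye") if k in c and c[k] is not None])
pickle.dump(d,open("c0.pkl","wb"))
im=np.hstack([d["scene"]["color"],d["side"]["color"]])
cv2.imwrite("pics/a.png",cv2.resize(d["scene"]["color"][:,:,::-1],(800,600)))
cv2.imwrite("pics/b.png",cv2.resize(d["side"]["color"][:,:,::-1],(800,600)))
E
```

```text
pics
{'t': 0.0, 'q': array([-0.10804859,  0.47780067,  0.02234298,  1.55646946, -0.0114925 ,
        1.10928172, -0.08309823]), 'joint_vel': array([-0.00287323, -0.00048612,  0.00152029, -0.00166695,  0.00079867,
        0.00137946,  0.00083337]), 'joint_torque': array([-5.45967814e-04, -5.96443820e+01,  1.60769675e+00, -2.81194621e+01,
        1.24063640e-02,  9.39900521e-03,  2.20753498e-05]), 'eef_pos': array([ 6.74403611e-01, -5.43314149e-05,  2.30317790e-01]), 'tool_rot': array([-7.07055398e-01,  7.07157572e-01, -6.55125309e-04, -6.35494638e-04]), 'contact_force': array([0.54991784, 0.16388428, 0.1970643 ]), 'torque': array([-0.00440326,  0.02928204,  0.00885651]), 'gripper_width': 0.9986278913856982} 0.0187
scene [[489.05960090893, 0.0, 255.8112647082815], [0.0, 489.05960090893, 186.86048601538354], [0.0, 0.0, 1.0]] [[[0.815, 0.579, -0.019], [0.343, -0.508, -0.79], [-0.467, 0.637, -0.613]], [-0.41, -0.104, 1.348]]
side [[496.7722593731819, 0.0, 259.3412016741606], [0.0, 496.7722593731819, 190.62434713615696], [0.0, 0.0, 1.0]] [[[-0.967, -0.252, -0.015], [-0.18, 0.729, -0.661], [0.178, -0.636, -0.751]], [0.482, 0.187, 0.892]]
wrist [[300.7307223705681, 0.0, 264.6124253544337], [0.0, 300.7307223705681, 192.34245347085], [0.0, 0.0, 1.0]] [[[1.0, 0.001, 0.0, 0.001], [-0.0, -0.259, 0.966, -0.142], [0.001, -0.966, -0.259, 0.066], [0.0, 0.0, 0.0, 1.0]]]
```

View pics/a.png

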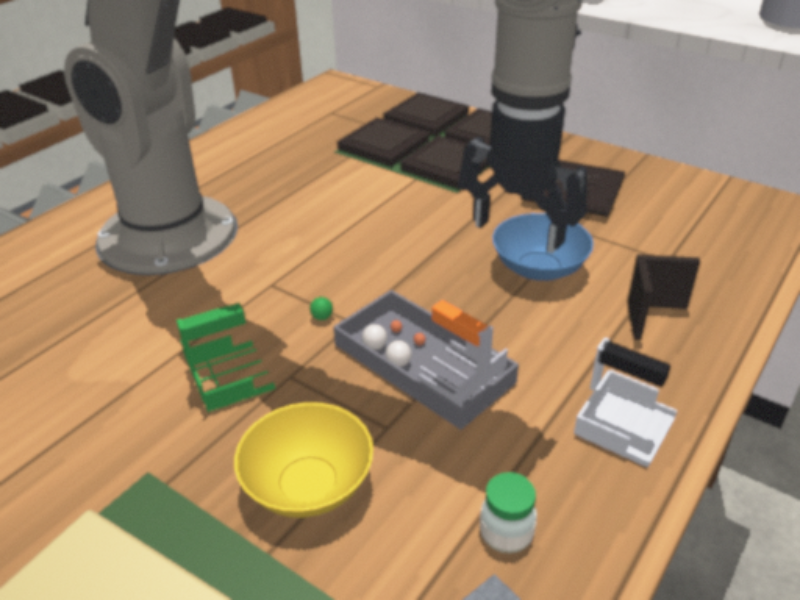

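View pics/b.png

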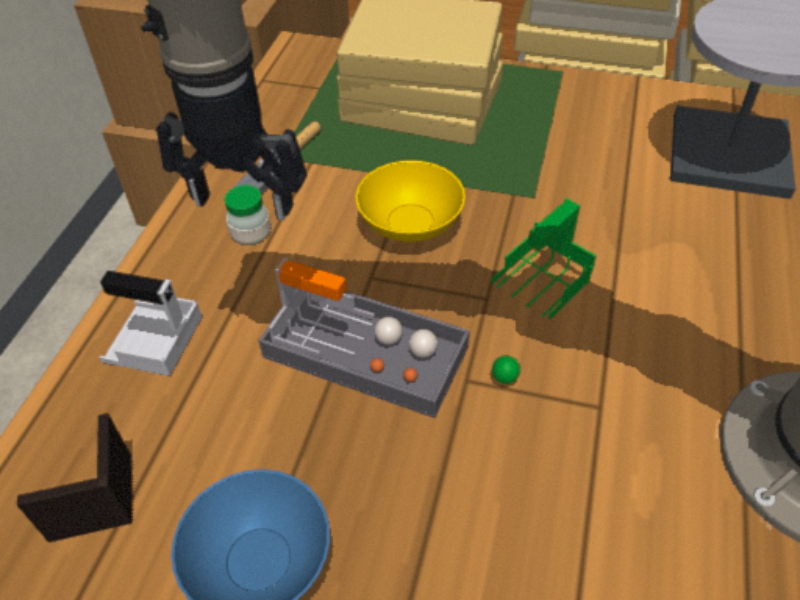

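The scene picture (800×600) shows:
- The orange-handled scoop is at (460,322), in the grey tray.
- White balls are at (374,337) and (398,352), brown ones at (396,327) and (420,340).
- The blue dish is at (543,248) and the yellow one at (305,462).
- The look-alikes to leave alone are the green scoop (225,360), the black-handled scoop (635,400) and the green ball (321,308).

The side view agrees: handle at (312,281), white balls at (388,331) and (423,343).

```bash
cat > h.py <<'E'
import numpy as np, cv2
from scipy.spatial.transform import Rotation as Rn
def hsv(c): return cv2.cvtColor(c["color"],cv2.COLOR_RGB2HSV)
def cloud(c,m):
    v,u=np.nonzero(m&(c["range_z"]>0)); z=c["range_z"][v,u]; K=c["intrinsics"]
    p=np.c_[(u-K[0,2])/K[0,0]*z,(v-K[1,2])/K[1,1]*z,z]
    return (p-c["t"])@c["R"],np.c_[u,v]
def ray(c,uv):
    d=np.linalg.inv(c["intrinsics"])@[uv[0],uv[1],1]; return -c["R"].T@c["t"], c["R"].T@d
def onplane(c,uv,z):
    o,d=ray(c,uv); return o+d*(z-o[2])/d[2]
def tri(c1,a,c2,b):
    o1,d1=ray(c1,a);o2,d2=ray(c2,b)
    s=np.linalg.lstsq(np.c_[d1,-d2],o2-o1,rcond=None)[0]
    p,q=o1+s[0]*d1,o2+s[1]*d2; return (p+q)/2,np.linalg.norm(p-q)
def rng(c,lo,hi): return cv2.inRange(hsv(c),lo,hi)>0
def blobs(m,amin):
    n,l,s,ce=cv2.connectedComponentsWithStats(m.astype(np.uint8))
    return [(l==i,ce[i],s[i,4]) for i in range(1,n) if s[i,4]>=amin]
E
python3 - <<'E'
import pickle; from h import *
d=pickle.load(open("c0.pkl","rb")); S,T=d["scene"],d["side"]
np.set_printoptions(precision=4,suppress=True)
for nm,lo,hi,a in (("orange",(5,150,90),(20,255,255),15),("blue",(98,110,40),(118,255,255),200),("white",(0,0,165),(180,50,255),40),("brown",(3,120,60),(14,255,230),10)):
  for cn,c in (("S",S),("T",T)):
    for m,ce,n in blobs(rng(c,lo,hi),a):
        P,_=cloud(c,m)
        if len(P)==0: continue
        md=np.median(P,0)
        if not(0.4<md[0]<1 and -.45<md[1]<.45 and -.01<md[2]<.2): continue
        if nm=="orange" and n>6000: continue
        print(nm,cn,ce,n,md,"lo",np.percentile(P,2,axis=0),"hi",np.percentile(P,98,axis=0))
# tray rim: greyish points with z 0.03..0.04
for cn,c in (("S",S),("T",T)):
    P,uv=cloud(c,rng(c,(0,0,30),(180,90,170)))
    k=(abs(P[:,2]-.034)<.005)&(P[:,0]>.45)&(P[:,0]<.85)&(abs(P[:,1])<.25)
    b=np.zeros(c["range_z"].shape,bool); b[uv[k,1],uv[k,0]]=1
    for m,ce,n in blobs(b,60):
        Q,_=cloud(c,m); r=cv2.minAreaRect((Q[:,:2]*1000).astype(np.float32)); print("rim",cn,n,ce,r,np.median(Q[:,2]))
E
```

```text
orange S [292.2906 205.0261] 499 [ 0.6212 -0.039   0.1201] lo [ 0.5833 -0.0479  0.1007] hi [ 0.6565 -0.0197  0.1236]
orange T [240.8889 233.4259] 54 [0.5331 0.0076 0.0199] lo [0.5268 0.0002 0.0132] hi [0.5409 0.0119 0.0243]
orange T [262.2857 239.5   ] 56 [0.489  0.0118 0.02  ] lo [0.4827 0.0046 0.013 ] hi [0.4963 0.0162 0.0247]
blue S [344.2639 157.869 ] 1076 [0.5638 0.2976 0.0215] lo [0.5191 0.1981 0.0037] hi [0.6519 0.3373 0.0552]
blue T [160.4999 345.0835] 6854 [0.6015 0.2587 0.0216] lo [0.5184 0.2006 0.0037] hi [0.6595 0.3259 0.0556]
white S [239.2025 213.4724] 163 [ 0.4901 -0.0427  0.0343] lo [ 0.4724 -0.0532  0.0218] hi [ 0.5012 -0.023   0.042 ]
white S [254.8947 224.1579] 171 [ 0.5386 -0.0515  0.0344] lo [ 0.5215 -0.0636  0.012 ] hi [ 0.5501 -0.018   0.0414]
white S [287.4717 234.4151] 53 [ 0.5985 -0.0146  0.0079] lo [ 0.571  -0.0208  0.0042] hi [ 0.626  -0.0066  0.0113]
white S [397.4198 243.5038] 131 [0.8016 0.0727 0.0328] lo [0.7876 0.0322 0.0128] hi [0.8522 0.0834 0.0483]
white S [406.7645 269.4059] 1121 [0.8497 0.04   0.0031] lo [ 0.7963 -0.0225 -0.0003] hi [0.8836 0.074
[... 11758 characters left out ...]
970458984375), (56.766082763671875, 20.916677474975586), 17.97808074951172) 0.03388376331247084
rim T 79 [160.0759 143.8228] ((779.2943725585938, -182.83387756347656), (60.03226089477539, 30.95835304260254), 33.45331573486328) 0.0350541183587342
rim T 669 [210.7055 229.5755] ((574.590576171875, 26.05101776123047), (97.96936798095703, 242.53074645996094), 59.209190368652344) 0.03449333465308629
rim T 286 [253.4056 198.2413] ((528.3177490234375, -74.31663513183594), (12.563931465148926, 157.00738525390625), 83.80497741699219) 0.03443949787250489
rim T 123 [107.1382 217.2276] ((795.4503173828125, 36.73204040527344), (114.08667755126953, 50.81188201904297), 61.82188415527344) 0.03178424000023865
```

Run:
```python
import pickle; from h import *
d=pickle.load(open("c0.pkl","rb")); S,T=d["scene"],d["side"]
np.set_printoptions(precision=4,suppress=True)
R=[]; H=[]; B=[]
for c in (S,T):
    P,_=cloud(c,rng(c,(0,0,30),(180,90,170)))
    k=(abs(P[:,2]-.0345)<.0035)&(P[:,0]>.43)&(P[:,0]<.72)&(P[:,1]>-.13)&(P[:,1]<.09); R.append(P[k])
    P,_=cloud(c,rng(c,(3,130,60),(20,255,255)))
    k=(P[:,2]>.08)&(P[:,2]<.14)&(P[:,0]>.55)&(P[:,0]<.7)&(abs(P[:,1])<.1);print("handle z",np.percentile(P[k,2],[2,50,98]))
    k&=P[:,2]>.112; H.append(P[k])
    print("handle top rect",cv2.minAreaRect((P[k][:,:2]*1000).astype(np.float32)))
    P,_=cloud(c,rng(c,(98,110,40),(118,255,255))); B.append(P[(P[:,2]>.052)&(P[:,0]<.75)])
for X in (R[0],R[1],np.vstack(R)): print("tray",len(X),cv2.minAreaRect((X[:,:2]*1000).astype(np.float32)))
# tray yaw by PCA-free: fit via RANSAC-ish on long walls
X=np.vstack(R)
best=max(((np.sort(np.histogram(X[:,0]*-np.sin(a)+X[:,1]*np.cos(a),np.arange(-.3,.3,.002))[0])[-6:].sum()),a) for a in np.radians(np.arange(-20,20,.25)))
a=best[1]; v=X[:,0]*-np.sin(a)+X[:,1]*np.cos(a); u=X[:,0]*np.cos(a)+X[:,1]*np.sin(a)
print("yaw",np.degrees(a),"u",np.percentile(u,[.3,99.7]),"v",np.percentile(v,[.3,99.7]))
for X in B+[np.vstack(B)]:
    A=np.c_[2*X[:,:2],np.ones(len(X))]; s=np.linalg.lstsq(A,(X[:,:2]**2).sum(1),rcond=None)[0]; print("dish",len(X),s[:2],np.sqrt(s[2]+s[0]**2+s[1]**2), X[:,2].max())
# balls: triangulate
for n,a,b in(("wA",(239.2,213.5),(270.5,218)),("wB",(254.9,224.2),(248.1,210)),("bA",(253.3,208.4),(262.1,239.3)),("bB",(268.3,216.4),(240.9,233.3))):
    print(n,*tri(S,a,T,b))
cr=S["color"][170:270,200:360,::-1]
cv2.imwrite("pics/c.png",cv2.resize(cr,(800,500),interpolation=cv2.INTER_CUBIC))
```

```text
handle z [0.1009 0.1201 0.1236]
handle top rect ((621.5202026367188, -32.32065200805664), (24.651233673095703, 78.63236999511719), 81.87353515625)
handle z [0.1007 0.1208 0.1247]
handle top rect ((621.8521118164062, -31.602373123168945), (24.31381607055664, 81.49369049072266), 81.37914276123047)
tray 764 ((557.90380859375, -22.669631958007812), (120.38842010498047, 242.236083984375), 81.15399169921875)
tray 968 ((557.900634765625, -22.859039306640625), (121.0165786743164, 240.84925842285156), 81.41056060791016)
tray 1732 ((557.8541870117188, -22.7696533203125), (121.31795501708984, 241.94149780273438), 81.34031677246094)
yaw -8.25 u [0.4352 0.676 ] v [-0.0023  0.1179]
dish 65 [0.5895 0.2684] 0.0736402137449975 0.057644710738697
dish 565 [0.5871 0.2726] 0.07630438563216743 0.05924729999587515
dish 630 [0.5872 0.2723] 0.07636507319121114 0.05924729999587515
wA [ 0.4852 -0.0369  0.0282] 0.0007599679540507397
wB [ 0.5339 -0.0459  0.028 ] 0.0013117802693463382
bA [0.4911 0.0076 0.0145] 0.0009475206390864051
bB [0.535  0.0038 0.0147] 0.0009756046733004625
```

View pics/c.png

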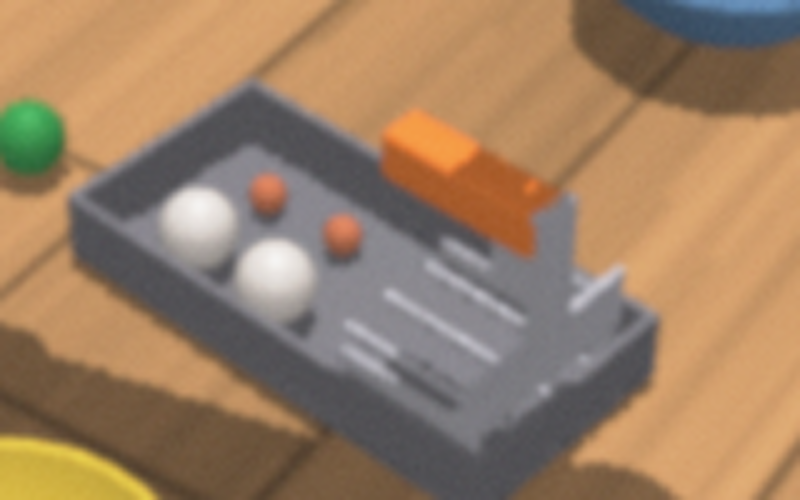

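The crop confirms the target: orange bar handle at (470,180) with four light wires under it, inside the grey tray. The white balls are at (198,228) and (276,282), the brown ones at (267,195) and (342,235). Next I move over the handle and turn the jaws across it.

>>> play_rows --increments '[[[-0.0088,0.01,-0.0053],[0,0,0]],[[-0.0088,0.01,-0.0053],[0,0,0]],[[-0.0088,0.01,-0.0053],[0,0,0]],[[-0.0088,0.01,-0.0053],[0,0,0]],[[-0.0088,0.01,-0.0053],[0,0,0]],[[-0.0088,0.01,-0.0053],[0,0,0]],[[0,0,0],[0,-6.8,0]],[[0,0,0],[0,-6.8,0]],[[0,0,0],[0,-6.8,0]],[[0,0,0],[0,-6.8,0]],[[0,0,0],[0,-6.8,0]],[[0,0,0],[0,-6.8,0]],[[0,0,0],[0,-6.8,0]],[[0,0,0],[0,-6.8,0]],[[0,0,0],[0,-6.8,0]],[[0,0,0],[0,-6.8,0]],[[0,0,0],[0,-6.8,0]],[[0,0,0],[0,-6.8,0]],[[0,0,0],[0,0,0]]]' --gripper 0.0854 --grip_force 100

```text
t: 1.73
eef_pos: [0.6219, -0.032, 0.1709]
tool_rot: [0.535, -0.534, -0.463, 0.463]
contact_force: [-0.5, -0.1, -0.1]
gripper_width: 1.002
```

```bash
cat >> h.py <<'E'
def tool(o): 
    w,x,y,z=o["tool_rot"]; return Rn.from_quat([x,y,z,w]).as_matrix(), np.array(o["eef_pos"])
def wristcam(c,o):
    # give the wrist camera world R,t
    A,p=tool(o); W=np.eye(4); W[:3,:3]=A; W[:3,3]=p; M=W@c["hand_eye"]
    c["R"]=M[:3,:3].T; c["t"]=-c["R"]@M[:3,3]; return c
def scoop_T(yaw,tiltnose,origin):
    "scoop world rotation: yaw then nose-up tilt, deg"
    return Rn.from_euler("ZY",[yaw,tiltnose],degrees=True).as_matrix(),np.array(origin)
def delta(o,pos,A):
    R0,p=tool(o); return np.round((R0.T@(pos-p))*1000,1), np.round(np.degrees(Rn.from_matrix(R0.T@A).as_rotvec()),2)
E
python3 - <<'E'
from h import *; from station import *
np.set_printoptions(precision=4,suppress=True)
o=get_obs(); c=wristcam(read_camera("wrist"),o); A,p=tool(o); print(o["t"],p,A.round(3).tolist(),o["q"].round(2),o["contact_force"])
P,_=cloud(c,rng(c,(3,130,60),(20,255,255)))
k=(P[:,2]>.112)&(P[:,2]<.14); print("top",np.median(P[k,2]),cv2.minAreaRect((P[k][:,:2]*1000).astype(np.float32)))
cv2.imwrite("pics/d.png",c["color"][:,:,::-1])
E
```

```text
1.7333 [ 0.6219 -0.032   0.1709] [[0.142, -0.001, -0.99], [0.99, 0.0, 0.142], [0.0, -1.0, 0.001]] [ 0.17  0.47 -0.3   1.73  0.16  0.97  1.24] [-0.4688 -0.0592 -0.1249]
top 0.12084087748276529 ((622.3453369140625, -30.758005142211914), (21.924951553344727, 79.27840423583984), 81.77139282226562)
```

View pics/d.png

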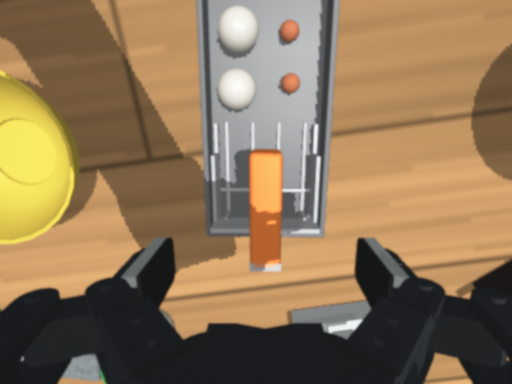

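The wrist view shows the handle centred at (265,210) between the open fingers, with the white balls at (238,30) and (236,90). Now I go down and close.

>>> play_rows --increments '[[[0.0008,0.01,0],[0,0,0]],[[0,0.01,0],[0,0,0]],[[0,0.01,0],[0,0,0]],[[0,0.01,0],[0,0,0]],[[0,0.01,0],[0,0,0]],[[0,0.01,0],[0,0,0]],[[0,0.01,0],[0,0,0]],[[0,0.01,0],[0,0,0]],[[0,0,0],[0,0,0]]]'

```text
t: 2.53
eef_pos: [0.6208, -0.031, 0.0887]
tool_rot: [0.536, -0.534, -0.461, 0.463]
contact_force: [-0.4, -0.4, -0.7]
gripper_width: 1.002
```

>>> play_rows --increments '[[[0,0,0],[0,0,0]],[[0,0,0],[0,0,0]],[[0,0,0],[0,0,0]],[[0,0,0],[0,0,0]],[[0,0,0],[0,0,0]],[[0,0,0],[0,0,0]],[[0,0,0],[0,0,0]],[[0,0,0],[0,0,0]],[[0,0,0],[0,0,0]],[[0,0,0],[0,0,0]],[[0,0,0],[0,0,0]],[[0,0,0],[0,0,0]]]' --gripper 0.0 --grip_force 100

```text
t: 3.53
eef_pos: [0.6228, -0.0313, 0.0919]
tool_rot: [-0.535, 0.536, 0.462, -0.462]
contact_force: [-1.4, -1.1, 6.5]
gripper_width: 0.237
```

>>> play_rows --increments '[[[0,0,0.003],[0,0,0]],[[0,0,0.006],[0,0,0]],[[0,0,0.006],[0,0,0]],[[0,0,0.006],[0,0,0]],[[0,0,0.006],[0,0,0]],[[0,0,0.006],[0,0,0]],[[0,0,0.006],[0,0,0]],[[0,0,0.006],[0,0,0]],[[0,0,0.006],[0,0,0]],[[0,0,0.006],[0,0,0]],[[0,0,0.006],[0,0,0]],[[0,0,0.006],[0,0,0]],[[0,0,0.006],[0,0,0]],[[0,0,0.006],[0,0,0]],[[0,0,0.006],[0,0,0]],[[0,0,0.006],[0,0,0]],[[0,0,0.006],[0,0,0]]]'

```text
t: 4.95
eef_pos: [0.5246, -0.0163, 0.0919]
tool_rot: [-0.535, 0.536, 0.463, -0.461]
contact_force: [3.7, -1.3, 6.2]
gripper_width: 0.242
```

```bash
cat > look.py <<'E'
import sys; from h import *; from station import *
np.set_printoptions(precision=4,suppress=True)
def look(fn=None):
    o=get_obs(); A,p=tool(o); print("t",o["t"],"p",p,"F",np.round(o["contact_force"],1),"w",round(o["gripper_width"],3),"q",o["q"].round(2))
    S=read_camera("scene"); T=read_camera("side"); W=wristcam(read_camera("wrist"),o)
    u=np.array([.989,-.148]); v=np.array([.148,.989])
    for n,lo,hi,a in (("white",(0,0,165),(180,45,255),60),("brown",(3,120,60),(14,255,230),12)):
      for cn,c in (("S",S),("T",T),("W",W)):
        for m,ce,k in blobs(rng(c,lo,hi),a):
            P,_=cloud(c,m)
            if len(P)<10: continue
            q=np.median(P,0); r=q[:2]-[.5579,-.0228]
            if abs(r@u)<.12 and abs(r@v)<.06 and q[2]>.008: print(n,cn,ce.round(0),k,"u %.3f v %.3f z %.3f"%(r@u,r@v,q[2]))
    if fn:
        im=np.hstack([S["color"],T["color"]])[150:300,:,::-1]
        a=S["color"][150:270,180:360,::-1]; b=T["color"][140:260,180:360,::-1]; w=W["color"][:,:,::-1]
        f=lambda x:cv2.resize(x,(400,267),interpolation=cv2.INTER_CUBIC)
        cv2.imwrite(fn,np.vstack([np.hstack([f(a),f(b)]),cv2.copyMakeBorder(cv2.resize(w,(440,330)),0,0,180,180,0)]))
if __name__=="__main__": look(sys.argv[1] if len(sys.argv)>1 else None)
E
python3 look.py pics/e.png
```

```text
t 4.95 p [ 0.5246 -0.0163  0.0919] F [ 3.7 -1.3  6.2] w 0.242 q [ 0.16  0.43 -0.3   2.02  0.19  0.72  1.16]
white S [238. 213.] 127 u -0.065 v -0.030 z 0.036
white T [272. 218.] 144 u -0.076 v -0.019 z 0.036
white W [306. 128.] 2166 u -0.113 v 0.043 z 0.034
white W [178. 129.] 363 u -0.088 v -0.054 z 0.034
white W [192. 180.] 92 u -0.054 v -0.046 z 0.038
white W [335. 215.] 486 u -0.030 v 0.051 z 0.038
white W [222. 220.] 756 u -0.026 v -0.027 z 0.037
brown S [252. 176.] 12 u -0.028 v -0.020 z 0.150
brown S [265. 188.] 198 u -0.012 v -0.004 z 0.121
brown S [244. 185.] 25 u -0.065 v -0.010 z 0.102
brown S [253. 208.] 29 u -0.069 v 0.019 z 0.018
brown T [259. 198.] 230 u -0.058 v 0.009 z 0.115
brown T [241. 233.] 54 u -0.029 v 0.025 z 0.021
brown T [263. 241.] 59 u -0.075 v 0.026 z 0.020
brown W [293. 151.] 209 u -0.071 v 0.022 z 0.019
brown W [262. 176.] 500 u -0.073 v 0.001 z 0.113
brown W [265. 276.] 5021 u -0.031 v 0.002 z 0.121
```

View pics/e.png

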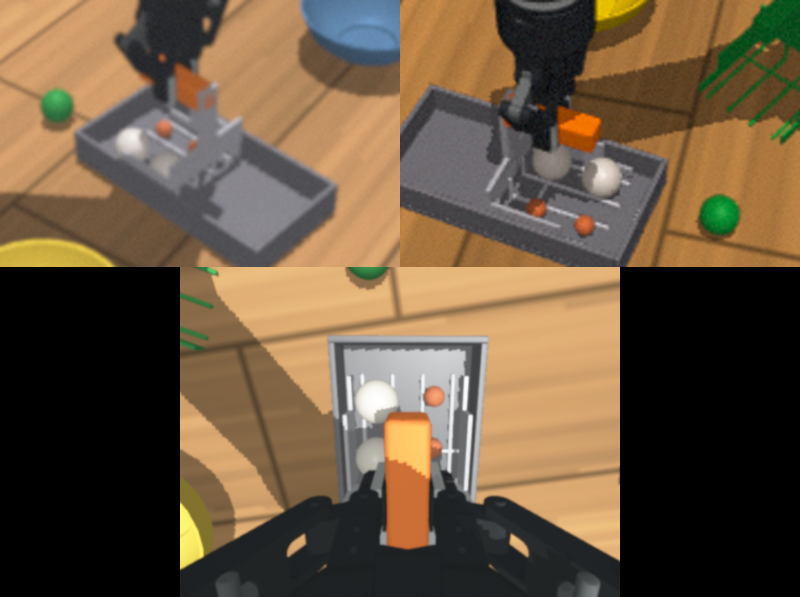

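The picture shows the wires under both white balls, which sit in the left slot (wrist panel (376,400) and (370,455)). The browns are in the right slot. Next: push a little further, then tilt the nose up about the back edge.

>>> play_rows --increments '[[[0,0,0.003],[0,0,0]],[[0,0,0.003],[0,0,0]],[[0,0,0.003],[0,0,0]],[[0,0,0.003],[0,0,0]],[[0,0,0.003],[0,0,0]],[[0,0,0.003],[0,0,0]],[[0,0,0],[0,0,0]],[[0,-0.0013,-0.0023],[1.5,0,0]],[[0,-0.0013,-0.0023],[1.5,0,0]],[[0,-0.0013,-0.0023],[1.5,0,0]],[[0,-0.0013,-0.0023],[1.5,0,0]],[[0,-0.0013,-0.0023],[1.5,0,0]],[[0,-0.0013,-0.0023],[1.5,0,0]],[[0,-0.0013,-0.0023],[1.5,0,0]],[[0,-0.0013,-0.0023],[1.5,0,0]],[[0,-0.0013,-0.0023],[1.5,0,0]],[[0,-0.0013,-0.0023],[1.5,0,0]],[[0,-0.0013,-0.0023],[1.5,0,0]],[[0,0,0],[0,0,0]],[[0,0,0],[0,0,0]]]'

```text
t: 6.77
eef_pos: [0.5314, -0.0176, 0.1009]
tool_rot: [0.607, -0.452, -0.39, 0.524]
contact_force: [0.2, 0.3, -3.9]
gripper_width: 0.244
```

```bash
python3 look.py pics/f.png | grep -v white; python3 -c "
from h import *; from station import *
A,p=tool(get_obs()); print(A.round(3).tolist())"
```

```text
t 6.7667 p [ 0.5314 -0.0176  0.1009] F [ 0.2  0.3 -3.9] w 0.244 q [ 0.18  0.58 -0.31  1.78  0.11  1.1   1.26]
brown S [260. 177.] 16 u -0.009 v -0.019 z 0.152
brown S [270. 190.] 220 u 0.000 v -0.005 z 0.121
brown S [255. 206.] 13 u -0.068 v 0.024 z 0.021
brown T [253. 190.] 248 u -0.044 v 0.009 z 0.129
brown T [226. 194.] 29 u 0.000 v 0.011 z 0.105
brown T [241. 232.] 25 u -0.027 v 0.025 z 0.022
brown T [262. 240.] 44 u -0.074 v 0.025 z 0.022
brown W [269. 266.] 3538 u -0.011 v 0.005 z 0.125
[[0.146, -0.282, -0.948], [0.989, 0.041, 0.14], [-0.0, -0.958, 0.285]]
```

View pics/f.png

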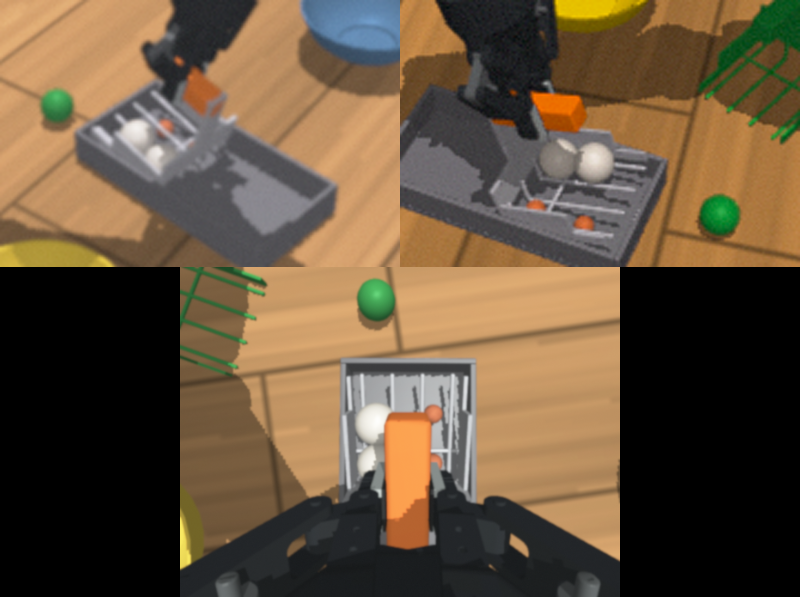

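>>> play_rows --increments '[[[0,-0.0038,0.0011],[0,0,0]],[[0,-0.0038,0.0011],[0,0,0]],[[0,-0.0038,0.0011],[0,0,0]],[[0,-0.0038,0.0011],[0,0,0]],[[0,-0.0038,0.0011],[0,0,0]],[[0,-0.0038,0.0011],[0,0,0]],[[0,-0.0077,0.0023],[0,0,0]],[[0,-0.0077,0.0023],[0,0,0]],[[0,-0.0077,0.0023],[0,0,0]],[[0,-0.0077,0.0023],[0,0,0]],[[0,-0.0077,0.0023],[0,0,0]],[[0,-0.0077,0.0023],[0,0,0]],[[0,-0.0077,0.0023],[0,0,0]],[[0,-0.0077,0.0023],[0,0,0]],[[0,-0.0077,0.0023],[0,0,0]],[[0,-0.0077,0.0023],[0,0,0]],[[0,-0.0038,0.0011],[0,0,0]],[[0,0,0],[0,0,0]]]'

```text
t: 8.42
eef_pos: [0.5337, -0.0178, 0.2113]
tool_rot: [0.606, -0.453, -0.392, 0.523]
contact_force: [-0.3, 0.3, -2.9]
gripper_width: 0.243
```

```bash
sed -i 's/\[150:270,180:360/[90:270,180:450/; s/\[140:260,180:360/[80:260,130:400/' look.py; python3 look.py pics/g.png | grep -v white
```

```text
t 8.4167 p [ 0.5337 -0.0178  0.2113] F [-0.3  0.3 -2.9] w 0.243 q [ 0.19  0.45 -0.32  1.69  0.07  1.3   1.28]
brown S [260. 130.] 22 u -0.011 v -0.015 z 0.261
brown S [248. 136.] 51 u -0.054 v -0.010 z 0.229
brown S [271. 144.] 259 u 0.002 v -0.004 z 0.231
brown S [254. 208.] 28 u -0.068 v 0.020 z 0.019
brown S [268. 217.] 30 u -0.022 v 0.020 z 0.019
brown T [239. 136.] 13 u -0.019 v -0.010 z 0.241
brown T [250. 149.] 251 u -0.047 v 0.010 z 0.238
brown T [221. 150.] 63 u 0.006 v 0.011 z 0.217
brown T [241. 234.] 60 u -0.029 v 0.027 z 0.020
brown T [262. 241.] 63 u -0.075 v 0.027 z 0.020
brown W [266. 275.] 3154 u -0.006 v 0.004 z 0.236
```

View pics/g.png

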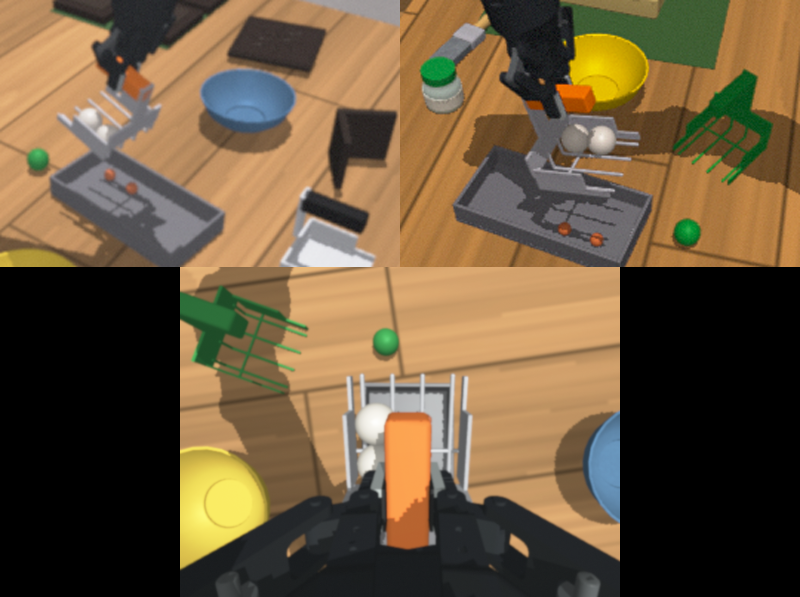

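Both white balls are held at the back of the scoop: scene panel (90,118) and (103,132), side panel (575,138) and (600,140). Both browns are in the tray at z 0.02. Before carrying I check the clearance around the dish.

Run:
```python
import pickle; from h import *
d=pickle.load(open("c0.pkl","rb"))
for n in("scene","side"):
    c=d[n]; P,_=cloud(c,np.ones(c["range_z"].shape,bool))
    k=(P[:,2]>.062)&(P[:,2]<.2)&(P[:,0]>.5)&(P[:,0]<.95)&(P[:,1]>.1)&(P[:,1]<.5)
    Q=P[k]; 
    if len(Q)>20: print(n,len(Q),np.percentile(Q,[1,50,99],axis=0).round(3).tolist())
```

```text
scene 708 [[0.742, 0.189, 0.062], [0.78, 0.272, 0.083], [0.821, 0.303, 0.092]]
side 1439 [[0.74, 0.193, 0.063], [0.771, 0.274, 0.087], [0.817, 0.308, 0.093]]
```

>>> play_rows --increments '[[[0.0061,-0.0005,-0.0016],[0,0,0]],[[0.0122,-0.001,-0.0031],[0,0,0]],[[0.0204,-0.0015,-0.0052],[0,0,0]],[[0.0204,-0.0015,-0.0052],[0,0,0]],[[0.0204,-0.0015,-0.0052],[0,0,0]],[[0.0204,-0.0015,-0.0052],[0,0,0]],[[0.0204,-0.0015,-0.0052],[0,0,0]],[[0.0204,-0.0015,-0.0052],[0,0,0]],[[0.0204,-0.0015,-0.0052],[0,0,0]],[[0.0204,-0.0015,-0.0052],[0,0,0]],[[0.0204,-0.0015,-0.0052],[0,0,0]],[[0.0122,-0.001,-0.0031],[0,0,0]],[[0.0061,-0.0005,-0.0016],[0,0,0]],[[0,0,0],[0,0,0]]]'

```text
t: 9.73
eef_pos: [0.623, 0.1937, 0.2096]
tool_rot: [0.606, -0.452, -0.392, 0.524]
contact_force: [-0.4, -0.5, -2.5]
gripper_width: 0.241
```

>>> play_rows --increments '[[[0.0088,0.0003,-0.0026],[0,0,0]],[[0.0176,0.0006,-0.0052],[0,0,0]],[[0.0176,0.0006,-0.0052],[0,0,0]],[[0.0176,0.0006,-0.0052],[0,0,0]],[[0.0176,0.0007,-0.0052],[0,0,0]],[[0.0176,0.0007,-0.0052],[0,0,0]],[[0.0176,0.0007,-0.0052],[0,0,0]],[[0.0176,0.0007,-0.0052],[0,0,0]],[[0.0088,0.0003,-0.0026],[0,0,0]],[[0,0,0],[0,-3.4,1.0]],[[0,0,0],[0,-3.4,1.0]],[[0,0,0],[0,-3.4,1.0]],[[0,0,0],[0,-3.4,1.0]],[[0,0,0],[0,-3.4,1.0]],[[0,0,0],[0,-3.4,1.0]],[[0,0,0],[0,-3.4,1.0]],[[0,0,0],[0,-3.4,1.0]],[[0,0,0],[0,0,0]],[[0,0,0],[0,0,0]]]'

```text
t: 11.32
eef_pos: [0.6818, 0.3245, 0.1932]
tool_rot: [0.461, -0.344, -0.49, 0.656]
contact_force: [-0.6, 0.5, -3.1]
gripper_width: 0.238
```

Run:
```python
from h import *; from station import *
np.set_printoptions(precision=4,suppress=True)
o=get_obs(); A,p=tool(o); print(o["t"],p,A.round(3).tolist(),o["q"].round(2),o["contact_force"].round(1))
nose=p+A@np.array([0,.087,.058]); print("nose",nose,"slot",nose-A[:,0]*.026,"nose dir yaw",np.degrees(np.arctan2(-A[1,2],-A[0,2])))
S=read_camera("scene");T=read_camera("side");W=wristcam(read_camera("wrist"),o)
X=[]
for c in(S,T,W):
    P,_=cloud(c,rng(c,(98,110,40),(118,255,255)));X=P[(P[:,2]>.050)&(P[:,2]<.07)&(P[:,0]<.75)&(P[:,1]>.1)]
    if len(X)>30:
        s=np.linalg.lstsq(np.c_[2*X[:,:2],np.ones(len(X))],(X[:,:2]**2).sum(1),rcond=None)[0]; print("dish",len(X),s[:2],np.sqrt(s[2]+s[0]**2+s[1]**2))
f=lambda x:cv2.resize(x[:,:,::-1],(400,300),interpolation=cv2.INTER_CUBIC)
cv2.imwrite("pics/i.png",np.vstack([np.hstack([f(S["color"][30:240,230:510]),f(T["color"][174:,0:280])]),cv2.copyMakeBorder(f(W["color"]),0,0,200,200,0)]))
```

```text
11.3167 [0.6818 0.3245 0.1932] [[-0.339, -0.267, -0.902], [0.941, -0.096, -0.325], [0.0, -0.959, 0.284]] [-0.31  0.85 -0.41  1.05  0.22  1.57  1.25] [-0.6  0.5 -3.1]
nose [0.6063 0.2973 0.1263] slot [0.6151 0.2728 0.1263] nose dir yaw 19.82266203693242
dish 88 [0.5885 0.27  ] 0.07506805488562074
dish 649 [0.587  0.2726] 0.07597037009401025
dish 1258 [0.5887 0.2745] 0.0755200953657662
```

View pics/i.png

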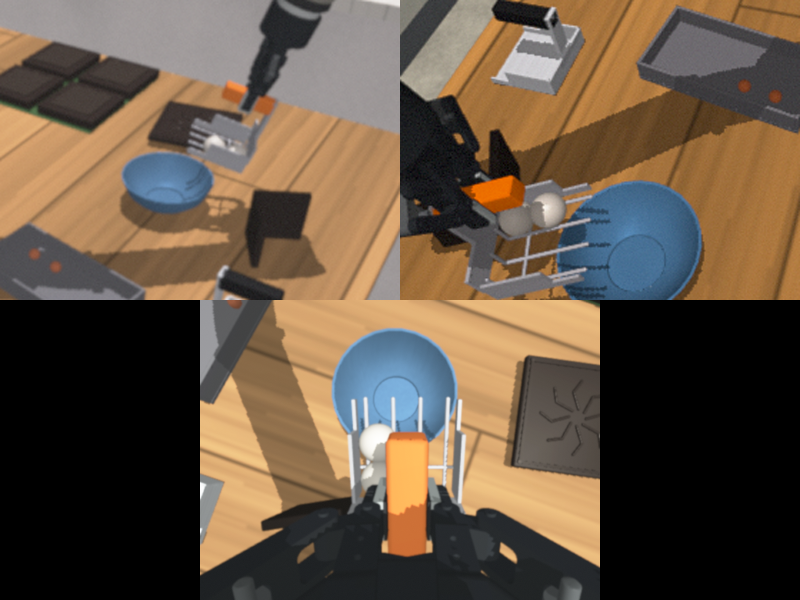

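The dish is confirmed at (0.588,0.272) in three views, and the nose is over its near half. Both white balls are in the scoop: wrist panel (376,442) and (372,475). Next I pour, lowering while tilting.

>>> play_rows --increments '[[[0,0.003,0.0023],[-2,0,0]],[[0,0.003,0.0023],[-2,0,0]],[[0,0.003,0.0023],[-2,0,0]],[[0,0.003,0.0023],[-2,0,0]],[[0,0.003,0.0023],[-2,0,0]],[[0,0.003,0.0023],[-2,0,0]],[[0,0.003,0.0023],[-2,0,0]],[[0,0.003,0.0023],[-2,0,0]],[[0,-0.001,0.0015],[-1,0,0]],[[0,-0.001,0.0016],[-1,0,0]],[[0,-0.001,0.0015],[-1,0,0]],[[0,-0.001,0.0016],[-1,0,0]],[[0,-0.001,0.0015],[-1,0,0]],[[0,-0.001,0.0016],[-1,0,0]],[[0,-0.001,0.0015],[-1,0,0]],[[0,-0.001,0.0016],[-1,0,0]],[[0,-0.001,0.0015],[-1,0,0]],[[0,-0.001,0.0016],[-1,0,0]],[[0,-0.001,0.0015],[-1,0,0]],[[0,-0.001,0.0016],[-1,0,0]]]'

```text
t: 13.13
eef_pos: [0.6426, 0.3109, 0.1832]
tool_rot: [-0.363, 0.445, 0.635, -0.517]
contact_force: [0.1, -0.2, -2.3]
gripper_width: 0.243
```

>>> play_rows --increments '[[[0,-0.001,0.0015],[-1,0,0]],[[0,-0.001,0.0016],[-1,0,0]],[[0,-0.001,0.0015],[-1,0,0]],[[0,-0.001,0.0016],[-1,0,0]],[[0,-0.001,0.0015],[-1,0,0]],[[0,-0.001,0.0016],[-1,0,0]],[[0,-0.001,0.0015],[-1,0,0]],[[0,-0.001,0.0016],[-1,0,0]],[[0,-0.001,0.0015],[-1,0,0]],[[0,-0.001,0.0016],[-1,0,0]],[[0,-0.001,0.0015],[-1,0,0]],[[0,-0.001,0.0016],[-1,0,0]],[[0,-0.001,0.0015],[-1,0,0]],[[0,-0.001,0.0016],[-1,0,0]],[[0,-0.001,0.0015],[-1,0,0]],[[0,-0.001,0.0016],[-1,0,0]],[[0,0,0],[0,0,0]],[[0,0,0],[0,0,0]],[[0,0,0],[0,0,0]],[[0,0,0],[0,0,0]]]'

```text
t: 14.8
eef_pos: [0.6162, 0.3014, 0.1902]
tool_rot: [-0.298, 0.49, 0.7, -0.424]
contact_force: [0.1, 0.0, -1.9]
gripper_width: 0.242
```

```bash
cat > look2.py <<'E'
import sys; from h import *; from station import *
np.set_printoptions(precision=4,suppress=True)
o=get_obs(); A,p=tool(o); print(o["t"],p,A.round(3).tolist(),o["q"].round(2),o["contact_force"].round(1))
nose=p+A@np.array([0,.087,.058]); print("nose",nose,"tilt",np.degrees(np.arcsin(A[2,2])))
S=read_camera("scene");T=read_camera("side");W=wristcam(read_camera("wrist"),o)
for c in(S,T,W):
    P,_=cloud(c,rng(c,(98,110,40),(118,255,255)));X=P[(P[:,2]>.050)&(P[:,2]<.07)&(P[:,0]<.75)&(P[:,1]>.1)]
    if len(X)>30:
        s=np.linalg.lstsq(np.c_[2*X[:,:2],np.ones(len(X))],(X[:,:2]**2).sum(1),rcond=None)[0]; print("dish",len(X),s[:2],np.sqrt(s[2]+s[0]**2+s[1]**2))
    for m,ce,k in blobs(rng(c,(0,0,140),(180,60,255)),30):
        Q,_=cloud(c,m)
        if len(Q)>10 and np.linalg.norm(np.median(Q,0)[:2]-[.588,.272])<.12: print("white",ce.round(),k,np.median(Q,0))
f=lambda x:cv2.resize(x[:,:,::-1],(400,300),interpolation=cv2.INTER_CUBIC)
cv2.imwrite(sys.argv[1],np.vstack([np.hstack([f(S["color"][30:240,230:510]),f(T["color"][174:,0:280])]),cv2.copyMakeBorder(f(W["color"]),0,0,200,200,0)]))
E
python3 look2.py pics/j.png
```

```text
14.8 [0.6162 0.3014 0.1902] [[-0.341, 0.434, -0.834], [0.94, 0.159, -0.302], [0.001, -0.887, -0.462]] [-0.35  0.36 -0.31  1.95  0.56  0.44  0.84] [ 0.1  0.  -1.9]
nose [0.6056 0.2977 0.0863] tilt -27.532595540561378
dish 58 [0.5887 0.2696] 0.07493349351031274
white [376. 132.] 37 [0.6589 0.2644 0.1435]
white [345. 160.] 283 [0.5803 0.2766 0.0319]
dish 508 [0.587  0.2729] 0.07595836548328602
white [187.  91.] 1624 [0.4893 0.2423 0.5449]
white [169. 193.] 514 [0.5038 0.2845 0.4557]
white [144. 241.] 152 [0.5375 0.3013 0.3882]
white [ 84. 300.] 53 [0.6769 0.2823 0.1775]
white [ 90. 301.] 50 [0.6383 0.309  0.2361]
white [ 77. 346.] 102 [0.6537 0.3469 0.1772]
white [113. 353.] 131 [0.6342 0.3205 0.1085]
white [177. 357.] 331 [0.5604 0.2773 0.0364]
white [151. 368.] 195 [0.5954 0.3022 0.0334]
white [ 98. 367.] 110 [0.6278 0.3555 0.1451]
white [130. 372.] 34 [0.6013 0.3359 0.0956]
white [128. 376.] 44 [0.5986 0.3448 0.105 ]
dish 1361 [0.5882 0.2742] 0.07567542045472903
white [318. 161.] 907 [0.6258 0.349  0.105 ]
white [255.  28.] 1742 [0.5613 0.2742 0.0351]
white [264.  76.] 1399 [0.5932 0.2927 0.0347]
white [167. 120.] 64 [0.6545 0.2242 0.0538]
white [215. 184.] 650 [0.6617 0.276  0.1113]
white [247. 147.] 254 [0.6252 0.2912 0.0957]
white [281. 146.] 291 [0.6179 0.3155 0.0942]
white [195. 194.] 800 [0.6507 0.2619 0.135 ]
white [333. 193.] 838 [0.6204 0.3543 0.1332]
white [232. 263.] 34 [0.5981 0.2817 0.2185]
```

View pics/j.png

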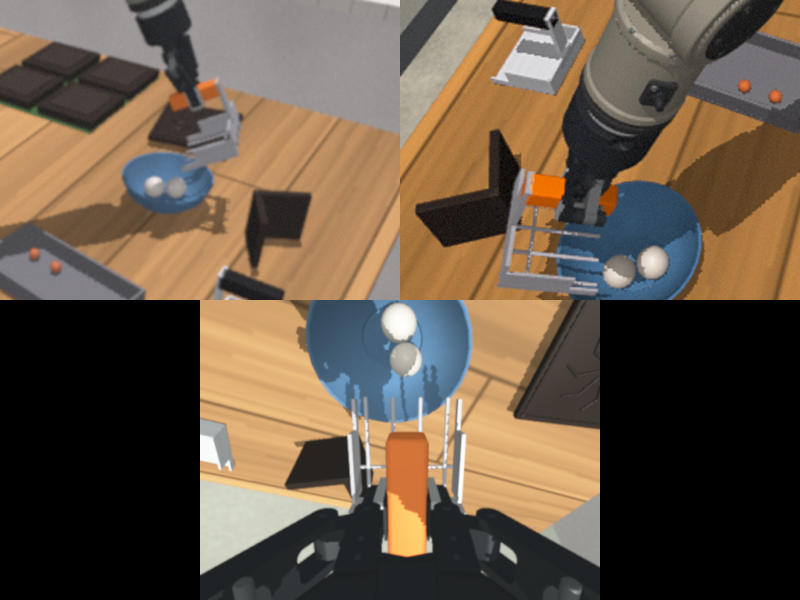

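Both white balls are in the blue dish (side panel (620,270) and (652,262)), the scoop is empty, and both browns are still in the tray. Next I lift and level.

>>> play_rows --increments '[[[0,-0.0089,-0.0046],[0,0,0]],[[0,-0.0089,-0.0046],[0,0,0]],[[0,-0.0089,-0.0046],[0,0,0]],[[0,-0.0089,-0.0046],[0,0,0]],[[0,-0.0089,-0.0046],[0,0,0]],[[0,0,0],[3.45,0,0]],[[0,0,0],[3.45,0,0]],[[0,0,0],[3.45,0,0]],[[0,0,0],[3.45,0,0]],[[0,0,0],[3.45,0,0]],[[0,0,0],[3.45,0,0]],[[0,0,0],[3.45,0,0]],[[0,0,0],[3.45,0,0]],[[0,0,0],[0,0,0]]]'

```text
t: 16.12
eef_pos: [0.6176, 0.3013, 0.2406]
tool_rot: [0.407, -0.405, -0.579, 0.579]
contact_force: [0.5, 0.4, -1.8]
gripper_width: 0.242
```

Run:
```python
from h import *; from station import *
import pickle
o=get_obs(); A,p=tool(o); print(p,A.round(3).tolist(),o["q"].round(2))
y=np.radians(5); At=np.c_[[-np.sin(y),np.cos(y),0],[0,0,-1],[-np.cos(y),-np.sin(y),0]]
print("shift, turn",delta(o,np.array([.43,.272,p[2]]),At))
d=pickle.load(open("c0.pkl","rb"))
for n in("scene","side"):
    c=d[n]; P,_=cloud(c,np.ones(c["range_z"].shape,bool))
    k=(P[:,2]>.015)&(P[:,2]<.3)&(P[:,0]>.30)&(P[:,0]<.56)&(P[:,1]>.17)&(P[:,1]<.40); Q=P[k]
    if len(Q): print(n,len(Q),np.percentile(Q,[1,50,99],axis=0).round(3).tolist())
```

```text
[0.617557   0.30131964 0.2406351 ] [[-0.34, -0.003, -0.94], [0.94, 0.001, -0.34], [0.002, -1.0, 0.002]] [-0.25  0.53 -0.44  1.49  0.23  1.18  1.2 ]
shift, turn (array([ 36.2,   0.5, 186.3]), array([-0.14, 14.89,  0.11]))
scene 657 [[0.51, 0.205, 0.016], [0.533, 0.3, 0.037], [0.559, 0.341, 0.057]]
side 1137 [[0.51, 0.203, 0.015], [0.535, 0.247, 0.032], [0.559, 0.313, 0.057]]
```

>>> play_rows --increments '[[[0.003,0,0.0155],[0,0,0]],[[0.003,0,0.0155],[0,0,0]],[[0.003,0,0.0155],[0,0,0]],[[0.003,0,0.0155],[0,0,0]],[[0.003,0,0.0155],[0,0,0]],[[0.003,0,0.0155],[0,0,0]],[[0.003,0,0.0155],[0,0,0]],[[0.003,0,0.0155],[0,0,0]],[[0.003,0,0.0155],[0,0,0]],[[0.003,0,0.0155],[0,0,0]],[[0.003,0,0.0155],[0,0,0]],[[0.003,0,0.0155],[0,0,0]],[[0,0,0],[0,3,0]],[[0,0,0],[0,3,0]],[[0,0,0],[0,3,0]],[[0,0,0],[0,3,0]],[[0,0,0],[0,3,0]],[[0,0,0],[0,0,0]],[[0,0,0],[0,0,0]]]'

```text
t: 17.7
eef_pos: [0.4286, 0.2715, 0.241]
tool_rot: [-0.478, 0.477, 0.522, -0.521]
contact_force: [-0.3, -1.1, -1.6]
gripper_width: 0.242
```

Run:
```python
from h import *; from station import *
o=get_obs(); A,p=tool(o); print(o["t"],p,A.round(3).tolist(),o["q"].round(2))
for n in ("scene","side"):
    c=read_camera(n); P,_=cloud(c,rng(c,(3,130,60),(20,255,255)))
    k=(P[:,2]>.2)&(np.linalg.norm(P[:,:2]-p[:2],axis=1)<.08); Q=P[k]; 
    if len(Q)>20: print(n,len(Q),"top z vs TCP",np.percentile(Q[:,2],[50,90])-p[2])
y=np.radians(5); At=np.c_[[-np.sin(y),np.cos(y),0],[0,0,-1],[-np.cos(y),-np.sin(y),0]]
print(delta(o,np.array([.43,.272,.13]),At))
```

```text
17.7 [0.42855221 0.27151923 0.24097301] [[-0.088, 0.0, -0.996], [0.996, 0.001, -0.088], [0.001, -1.0, -0.0]] [-0.27  0.23 -0.49  1.91  0.12  1.03  0.86]
scene 230 top z vs TCP [0.02209985 0.03100021]
side 938 top z vs TCP [0.02950889 0.03144074]
(array([  0.2, 111. ,  -1.5]), array([0.01, 0.05, 0.07]))
```

>>> play_rows --increments '[[[0,0.006,0],[0,0,0]],[[0,0.012,0],[0,0,0]],[[0,0.012,0],[0,0,0]],[[0,0.012,0],[0,0,0]],[[0,0.012,0],[0,0,0]],[[0,0.012,0],[0,0,0]],[[0,0.012,0],[0,0,0]],[[0,0.012,0],[0,0,0]],[[0,0.012,0],[0,0,0]],[[0,0.012,0],[0,0,0]],[[0,0.012,0],[0,0,0]],[[0,0.012,0],[0,0,0]],[[0,0.008,0],[0,0,0]],[[0,0.002,0],[0,0,0]],[[0,0.002,0],[0,0,0]],[[0,0.002,0],[0,0,0]],[[0,0,0],[0,0,0]],[[0,0,0],[0,0,0]]]'

```text
t: 19.3
eef_pos: [0.4287, 0.2717, 0.0888]
tool_rot: [0.478, -0.477, -0.521, 0.521]
contact_force: [0.2, -0.0, -1.6]
gripper_width: 0.239
```

>>> play_rows --increments '[[[0,0.001,0],[0,0,0]],[[0,0.001,0],[0,0,0]],[[0,0.001,0],[0,0,0]],[[0,0,0],[0,0,0]],[[0,0,0],[0,0,0]]]'

```text
t: 19.72
eef_pos: [0.4288, 0.2717, 0.0869]
tool_rot: [0.478, -0.478, -0.521, 0.521]
contact_force: [-3.1, -2.8, 12.9]
gripper_width: 0.242
```

It has touched down with about 14 N. I ease up slightly, release and retreat straight up.

>>> play_rows --increments '[[[0,-0.0007,0],[0,0,0]],[[0,0,0],[0,0,0]],[[0,0,0],[0,0,0]]]'

```text
t: 19.97
eef_pos: [0.4287, 0.2717, 0.0869]
tool_rot: [0.478, -0.478, -0.521, 0.521]
contact_force: [-1.3, -1.7, 7.8]
gripper_width: 0.242
```

>>> play_rows --increments '[[[0,0,0],[0,0,0]],[[0,0,0],[0,0,0]],[[0,0,0],[0,0,0]],[[0,0,0],[0,0,0]],[[0,0,0],[0,0,0]],[[0,0,0],[0,0,0]],[[0,0,0],[0,0,0]],[[0,0,0],[0,0,0]],[[0,0,0],[0,0,0]],[[0,0,0],[0,0,0]],[[0,0,0],[0,0,0]],[[0,0,0],[0,0,0]]]' --gripper 0.0854

```text
t: 20.97
eef_pos: [0.4284, 0.2715, 0.0861]
tool_rot: [0.478, -0.477, -0.521, 0.521]
contact_force: [0.1, 0.6, -0.3]
gripper_width: 1.0
```

>>> play_rows --increments '[[[0,-0.004,0],[0,0,0]],[[0,-0.008,0],[0,0,0]],[[0,-0.012,0],[0,0,0]],[[0,-0.012,0],[0,0,0]],[[0,-0.012,0],[0,0,0]],[[0,-0.012,0],[0,0,0]],[[0,-0.012,0],[0,0,0]],[[0,-0.012,0],[0,0,0]],[[0,-0.012,0],[0,0,0]],[[0,-0.012,0],[0,0,0]],[[0,-0.012,0],[0,0,0]],[[0,-0.012,0],[0,0,0]],[[0,0,0],[0,0,0]],[[0,0,0],[0,0,0]]]'

```text
t: 22.13
eef_pos: [0.429, 0.2717, 0.2191]
tool_rot: [-0.478, 0.478, 0.521, -0.521]
contact_force: [-1.0, -0.4, -0.6]
gripper_width: 1.003
```

Run:
```python
from h import *; from station import *
np.set_printoptions(precision=4,suppress=True)
o=get_obs(); print(o["t"],o["eef_pos"],o["contact_force"].round(1),o["gripper_width"])
S=read_camera("scene");T=read_camera("side");W=wristcam(read_camera("wrist"),o)
for n,c in(("S",S),("T",T),("W",W)):
    P,_=cloud(c,rng(c,(3,130,60),(20,255,255)))
    k=(P[:,2]>.09)&(np.linalg.norm(P[:,:2]-[.428,.272],axis=1)<.08); Q=P[k]
    if len(Q)>20: print(n,"handle",np.median(Q,0),cv2.minAreaRect((Q[Q[:,2]>.112][:,:2]*1000).astype(np.float32)), np.percentile(Q[:,2],98))
f=lambda x,w=400:cv2.resize(x[:,:,::-1],(w,300),interpolation=cv2.INTER_CUBIC)
cv2.imwrite("pics/k.png",np.vstack([np.hstack([f(S["color"][80:290,200:480]),f(T["color"][174:,80:360])]),cv2.copyMakeBorder(f(W["color"]),0,0,200,200,0)]))
```

```text
22.1333 [0.429  0.2717 0.2191] [-1.  -0.4 -0.6] 1.003202954608797
S handle [0.4284 0.2616 0.1123] ((427.3184509277344, 268.10699462890625), (76.67697143554688, 27.447093963623047), 4.440674781799316) 0.11900179472373394
T handle [0.4171 0.2776 0.1164] ((404.37872314453125, 298.69207763671875), (116.45170593261719, 84.06270599365234), 10.563496589660645) 0.366096717796483
W handle [0.4259 0.2722 0.1172] ((429.34478759765625, 272.5382080078125), (78.88103485107422, 21.957239151000977), 4.902835845947266) 0.11869695406801706
```

View pics/k.png

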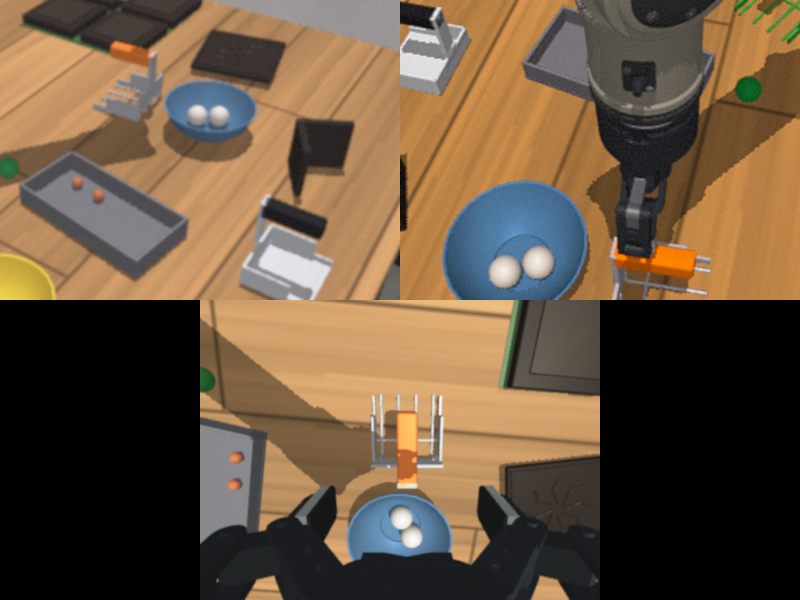

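The scoop stands upright at scene panel (130,85), with its handle top at z 0.118. Both white balls are in the blue dish and both browns in the tray. The gripper is clear of everything, so I hand in.

```bash
python3 -c "
from station import *
print(hand_in())"
```

```text
the job is handed in; nothing more can be done
None
```

The job is done and handed in; the last look was at 22.1 s of the 64 s allowed. I scooped both white balls out of the tray and tipped them into the blue dish. I then stood the scoop upright on the clear bench on the robot's side of that dish and let go.

**Last checks:** the final pictures showed both white balls in the blue dish, both brown balls still in the tray, and the scoop upright. Its handle top was at 0.118 m against 0.117 m expected. The gripper was open and about 0.13 m above where it let go.

**Limits:** the highest contact force reported at the end of a move was about 13 N, when the scoop touched the bench. I saw no finger touch a ball.

**Disagreement:** in the final side view, the arm's own pixels spoiled the measured outline of the handle, so I relied on the scene and wrist views. No check failed.

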